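Refit the push knob on the desk amplifier

TASK

The big aluminium knob has come off the small amplifier on the desk. First turn the amplifier's volume knob all the way anticlockwise to its stop, so nothing blares, then pick up the loose aluminium knob, turn it so that the flat in its socket matches the flat of the bare D-shaped brass shaft, push it fully home on the shaft, and keep pressing so that the sprung shaft stays pushed right down. Finish while still gripping the knob between the fingers and pressing it down, without letting go; leave the stapler, tape roll and earbud case where they are.

Things in the scene. Friction and masses are not known exactly. Their poses are not given: they have to be found in the camera images.
- amp: small desktop amplifier, fixed to the desk, 130 x 213 mm and 55 mm high, black top panel with wood cheeks at its y ends; origin at the centre of its underside, z up, its front (socket, lamp) faces its own -x. On the panel (55 mm up) stand the volume knob at (-8, +52) mm and the bare shaft at (-8, -52) mm in its frame
- volume (a joint): volume knob, rad: 0 at the anticlockwise stop (seen from above), grows as it is turned clockwise, up to 4.71. Stays where it is left; turning takes about 0.03 N m
- volume_grip (a point): grey volume knob with a raised bar grip, 38 mm long and 14 mm wide, on a 40 mm disc; this point is on the turning axis, 37 mm above the panel (92 mm above the desk), 7 mm below the top of the bar; the bar stands 30 mm clear above the disc. The axes turn with the knob: x along the bar, y across it, z up
- dial_centre (a point): the loose knob, 36 mm across and 40 mm high, about 60 g, standing upright on the desk: aluminium cylinder (upper 24 mm) on a slightly narrower black skirt (lower 16 mm), red pointer line on top and down the side. This point is its centre, 20 mm above its underside; z up. From below a D-shaped blind socket, 16 mm deep, runs up its axis: round part 7.7 mm radius, flat 2.7 mm from the axis on the knob's -x side, which is the side of the red line
- shaft_tip (a point): top of the bare upright brass D-shaft: this point is on its axis, 22 mm above the amplifier's panel (77 mm above the desk) when not pressed; z up. 7 mm radius, with a flat 2 mm from the axis on its own -x side, upper edge bevelled 0.7 mm. It cannot turn, but its angle on the amplifier differs from time to time. The knob fits when the two -x directions agree; then the knob's centre ends 4 mm above this point, its underside 6 mm above the panel
- shaft (a joint): how far the shaft is pushed down, m: 0 up, 0.004 fully down at its stop; spring, about 3 N to start and 7 N fully down; it springs back when released
- stapler: small black and white stapler, 26 x 121 x 42 mm, origin at the centre of its underside; leave it alone
- tape_roll: roll of paper tape lying flat, 61 mm across, 19 mm high, origin at the centre of its underside; leave it alone
- earbud_case: white earbud case, 22 x 56 x 41 mm, origin at the centre of its underside; leave it alone
Mind the look-alikes: they are no part of the job. There is more than one size of the part that bears dial_centre; the job needs the smaller.

How it is judged:
On the way, in this order (a step that is already met when the one before it is completed fails the run):
1. the volume knob is turned to its anticlockwise stop (value of joint volume below 0.08 rad), for 0.2 s.
2. the loose knob is fully home on the shaft (z of dial_centre in the frame of shaft_tip below 0.006 m and horizontal distance between dial_centre and shaft_tip below 0.003 m and angle between the x axis of dial_centre and the x axis of shaft_tip, either way round below 0.3 rad), for 0.2 s.
At the end, for the whole second after the job is handed in: volume knob within 0.12 rad of its anticlockwise stop; aluminium knob home on the shaft (centre under 6 mm above the tip, within 3 mm of the axis, flats matching, upright); gripped (over 1.5 N, grasp point within 32 mm of its centre), shaft pressed over 3 of its 4 mm (all of step 2 and value of joint volume below 0.12 rad and angle between dial_centre's own z axis and vertical below 0.15 rad and value of joint shaft above 0.003 m and contact force between dial and the fingers above 1.5 N and distance between the grasp point and dial_centre below 0.032 m); the arm keeps its last pose, push and grip.
It fails at once if the stapler, tape roll or earbud case is moved by more than 25 mm (distance of any of stapler, tape_roll, earbud_case from where it was at the start of the episode above 0.025 m).
It also fails if it takes over 56 s, if anything falls off the work surface, if the arm or the gripper's body presses on something with over 40 N, if the wrist force passes 120 N, or if a joint passes its speed limit or range.

ROBOT

A 7-joint arm with a two-finger parallel gripper is mounted at the origin on a cart in front of the work surface, level with it; the furniture and walls round the work are solid. World frame = base frame: x ahead of the robot, y to its left, z up, the work surface at z = 0. Lengths are in m, angles in rad, forces in N, time in s.
With the tool pointing down it reaches from about 0.4 to 0.85 m from the base axis. Payload 10.4 kg.
Tool frame: the origin (TCP) lies at the very end of the fingers, on their centre line; the grasp point (between the pads) lies 19 mm behind it; z points along the fingers, y is the line along which they close (so a half turn about z gives the same grasp; the last joint's range is limited). The gripper opens to 87 mm and grips with 3 to 60 N. Pads are 19 mm wide; open, the fingers measure 117 mm over their backs; the gripper's body (75 mm by 190 mm) begins 51 mm behind the grasp point.
Start: joints at [-1.302, 0.332, -0.065, 1.46, 0.022, 1.35, -0.088], TCP at [0.18, 0.599, 0.223] pointing down, gripper open.
Joint ranges: [-2.6, 2.6], [-0.5, 2.12], [-1.47, 1.34], [0.16, 2.42], [-1.27, 4.41], [0.06, 2.06], [-2.6, 2.6]. Speed limits (rad/s): [2.22, 2.22, 2.79, 2.79, 3.14, 3.14, 3.14].

INTERFACE

Orientations are given as a rotation vector (axis times angle).
In Python, from bench import get_obs, read_camera, sign_off gives the robot as it stands.
- The arm moves only by the tool apply_moves, never from a script. Its argument "commands" is a list of rows, each an object of numbers: "x", "y", "z": the shift along the tool's x, y, z in cm; "turn": the turn about the tool's z in rad; "jaw": the finger opening in cm, from 0 to 8.7. In form: [{"x": .., "y": .., "z": .., "turn": .., "jaw": ..}, ...]. A call has 1 to 12 rows; each row shifts and turns the commanded pose from where the row before left it, along the tool's axes as they then stand; what a row does not reach is not made up. A row lasts 1/10 s, in which the tool goes at most 50 mm and 8.59 degrees, less where a joint would pass 70% of its speed; a pose out of reach is approached as far as the arm can. A call is refused whole if a number of a shift passes 5 or a number of a turn 0.15, either way. A call with a gripper value outside its range is refused whole. The fingers move at their own pace and stop on an object; the grip force is fixed at half the most. Time passes only in rows, so rows that do not move let the fingers close. It gives the time, the measured TCP pose, the force, the opening and the grip force at its end, in the units of the state.
- get_obs(): the state, without advancing time (a new reading comes with each control period).
- read_camera(name): name is "side" or "top"; returns a dict with "color" (400x640x3 uint8, blue, green, red), "K" (3x3 intrinsics, pixels), "distortion" ([k1, k2, p1, p2, k3] as OpenCV has them; the pictures are not rectified), "R" (3x3) and "t" (3): a world point X has camera coordinates R X + t. Camera axes: x right, y down, z forward; pixel columns grow to the right and rows downward; lengths in m; the calibration is good to about 2 mm. A picture is of the moment at which its call begins. There is no depth.
- sign_off(): hands the job in; it is judged then, once.
The state is a dict: "time_s": time; "joint_pos": joint angles; "qd": joint speeds; "tau": joint torques, N m; "eef_pos": TCP position; "tool_rot": TCP orientation; "contact_force": force on the tool from outside, world axes, zero at the start; "wrist_torque": the same for the moment, N m; "width": finger opening in m; "grasp_force": force on a finger pad.
Only numpy, scipy, OpenCV 4.12 (cv2) and the standard library are available. Lean on these libraries where they do the work, as an engineer would, in place of code of your own. Each camera call takes 0.05 s, during which the arm holds its last target. There are 200 camera calls.

## Working session

There is one attempt and no reset: what is moved stays moved. The work goes in short steps, Python scripts to look and compute and a tool call to move; the robot and the scene stay as the last step left them, time stands still between calls to the robot, and variables do not carry over. Pictures are saved under pics/ and viewed, at most 10 in all, crops included, and the job is handed in when it is done.

Besides the shell and the picture viewer there is one more tool, called after "Emit:" as name([rows], argument=value, ...), one row to a line, values as JSON. apply_moves: Moves the arm, as the interface text tells. Its arguments: {"type":"object","properties":{"commands":{"type":"array"}},"required":["commands"]}

```bash
mkdir -p pics
cat > h.py <<'E'
import numpy as np,cv2
from bench import get_obs,read_camera
def px2w(c,uv,z):
    K,d=np.array(c["K"]),np.array(c["distortion"]);R,t=np.array(c["R"]),np.array(c["t"])
    p=cv2.undistortPoints(np.array([[uv]],float),K,d)[0,0]
    o=-R.T@t; r=R.T@np.array([p[0],p[1],1]); return o+r*(z-o[2])/r[2]
def w2px(c,X):
    R,t=np.array(c["R"]),np.array(c["t"])
    return cv2.projectPoints(np.array(X,float).reshape(-1,1,3),cv2.Rodrigues(R)[0],t,np.array(c["K"]),np.array(c["distortion"]))[0][:,0]
E
python3 - <<'E'
from h import *
for n in("top","side"):
    c=read_camera(n); cv2.imwrite(f"pics/{n}0.png",c["color"]); print(n,-np.array(c["R"]).T@c["t"],c["K"][0])
o=get_obs();print(o)
E
```

```text
top [0.36806017 0.1674947  0.92004352] [420.90004439   0.         320.54028866]
side [ 0.08147402 -0.45046618  0.65218491] [443.97162464   0.         319.76403238]
{'time_s': 0.1, 'joint_pos': array([-1.30159907,  0.3328078 , -0.06470086,  1.46082728,  0.02161042,
        1.3499116 , -0.08848273]), 'qd': array([ 2.43960791e-03, -1.95289269e-03, -1.43263277e-03, -3.93960753e-03,
        1.61898990e-05, -2.77482616e-04,  1.32342073e-03]), 'tau': array([ 1.85203171e-03, -6.24559236e+01,  2.50365771e-02, -3.90705585e+01,
       -6.13536593e-02,  3.69934738e-02,  6.69709084e-05]), 'eef_pos': array([0.17970505, 0.59825519, 0.2218484 ]), 'tool_rot': array([-4.56652004e-01, -3.10810763e+00,  1.96773700e-03]), 'contact_force': array([-0.02085131, -0.07569384,  0.11792704]), 'wrist_torque': array([0.01366662, 0.02336017, 0.05969076]), 'grasp_force': 0.0, 'width': 0.08717391089380039}
```

View pics/top0.png

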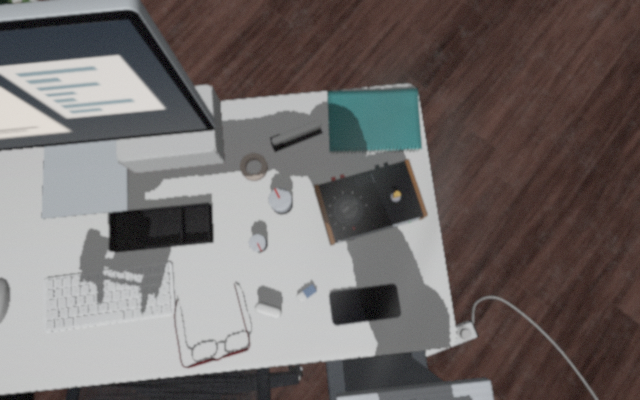

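View pics/side0.png

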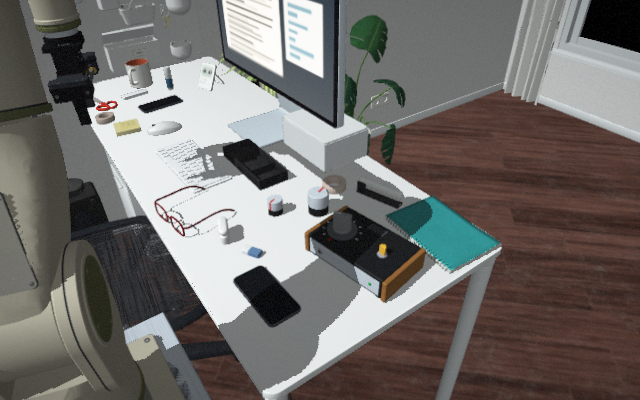

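The top view shows the amp at about (370,202), with the volume knob at (347,210) and the brass shaft at (396,196). The small knob is at (258,243) and the larger look-alike at (281,200). In the side view the small knob is at (275,205) and the shaft at (382,250).

Run:
```python
from h import *
a=cv2.imread("pics/top0.png");b=cv2.imread("pics/side0.png")
f=lambda i,s:cv2.resize(i,None,fx=s,fy=s,interpolation=cv2.INTER_CUBIC)
def g(i): return (255*(i/255.)**0.55).astype('uint8')
cv2.imwrite("pics/top1.png",g(f(a[155:265,240:440],4)))
cv2.imwrite("pics/side1.png",g(f(b[180:300,260:430],4.5)))
```

```text
(no output)
```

View pics/top1.png

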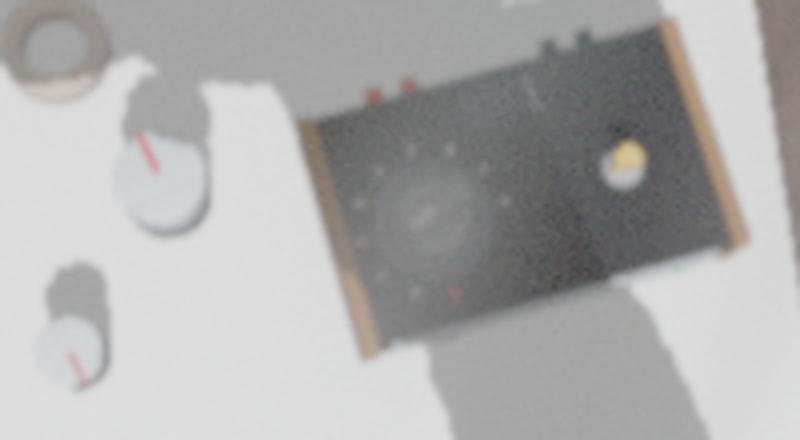

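View pics/side1.png

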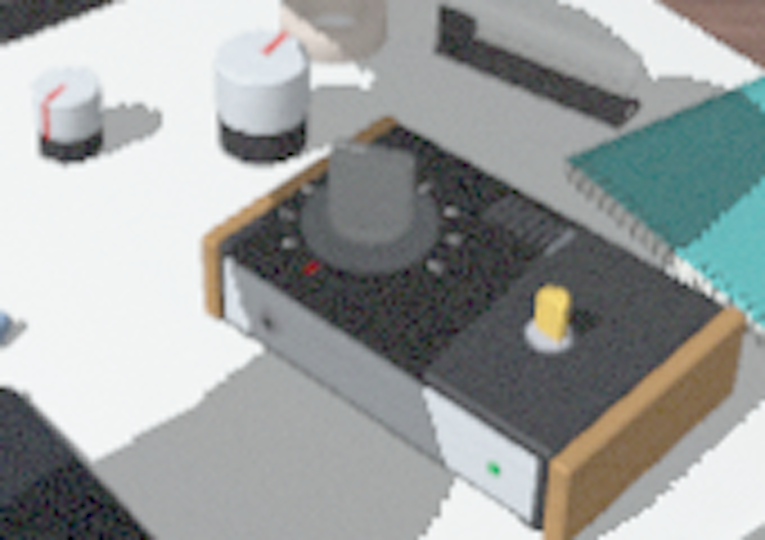

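The top crop gives the small knob's top centre at (71,350) with its red line running to (85,384). The shaft tip is at (629,154) and the volume knob around (425,215). The side crop shows the bar's top from (330,145) to (415,150) and the shaft at (552,290).

Run:
```python
from h import *
a=cv2.imread("pics/top0.png");b=cv2.imread("pics/side0.png")
T=read_camera("top");S=read_camera("side")
for n in range(3):
    pass
def st(c,n): return np.mean([read_camera(c)["color"].astype(float) for _ in range(n)],0)
a=st("top",6);b=st("side",6);np.save("a.npy",a);np.save("b.npy",b)
def pan(i,x0,y0,w,h,s):
    p=cv2.resize(i[y0:y0+h,x0:x0+w],(w*s,h*s),interpolation=cv2.INTER_CUBIC)
    lo,hi=np.percentile(p,1),np.percentile(p,99.5);return (255*(np.clip((p-lo)/(hi-lo),0,1))**.7).astype('uint8')
P=[pan(a,330,190,40,40,10),pan(a,380,180,32,30,10)[:300,:320]]
Q=[pan(b,325,205,40,40,10),pan(b,368,235,32,30,10)]
z=np.zeros((600,800,3),'uint8')
z[0:300,0:400]=P[0][50:350];z[0:300,420:740]=P[1];z[300:600,0:400]=Q[0][:300];z[300:600,420:740]=Q[1]
cv2.imwrite("pics/p2.png",z)
tp=lambda u,v:(u/4+240-.4,v/4+155-.4)
sp=lambda u,v:(u/4.5+260-.4,v/4.5+180-.4)
r=lambda x:np.round(np.array(x)*1000,1)
print("amp",[r(px2w(T,tp(*p),.055)) for p in((302,122),(668,20),(745,240),(367,355))])
print("ampside",[r(px2w(S,sp(*p),.055)) for p in((392,118),(745,312),(553,470),(205,240))])
print("shaft",r(px2w(T,tp(629,154),.077)),r(px2w(S,sp(553,290),.077)))
print("knob",r(px2w(T,tp(71,350),.04)),r(px2w(T,tp(85,384),.04)),r(px2w(S,sp(69,85),.04)))
print("side red",r(px2w(S,sp(63,88),.04)),r(px2w(S,sp(45,102),.04)))
print("bar",r(px2w(S,sp(332,143),.099)),r(px2w(S,sp(413,150),.099)))
```

```text
amp [array([580.5, 159.3,  55. ]), array([616.7, -41.2,  55. ]), array([494.3, -64.1,  55. ]), array([454.6, 138.2,  55. ])]
ampside [array([578.5, 153.6,  55. ]), array([616.3, -46.9,  55. ]), array([486.9, -66.3,  55. ]), array([453.1, 132. ,  55. ])]
shaft [541.4  -5.8  77. ] [540.7  -3.8  77. ]
knob [474.3 291.4  40. ] [455.9 285.4  40. ] [473.9 289.4  40. ]
side red [470. 289.  40.] [456.4 284.1  40. ]
bar [508.8 110.5  99. ] [534.9  85.1  99. ]
```

View pics/p2.png

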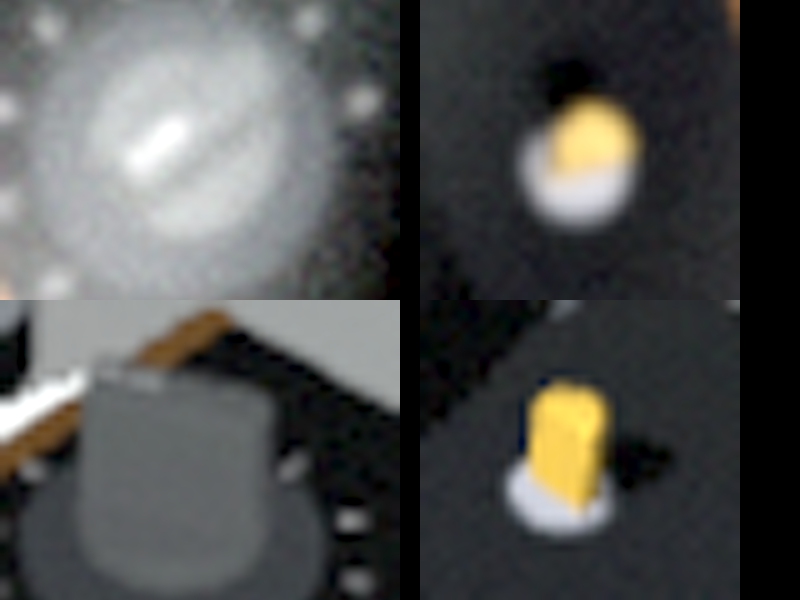

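In the upgraded panels the volume bar runs at about -44° in the world with its white pointer at the (-x,+y) end, and the red zero mark is about 61° anticlockwise from it. The brass flat is visible facing the side camera. I'll fit the D-shaft model to the brass masks and work out the first move.

```bash
cat >> h.py <<'E'
from scipy.spatial.transform import Rotation as Ro
def go(x,y,z,o=None):
    o=o or get_obs();R=Ro.from_rotvec(o["tool_rot"]).as_matrix()
    d=R.T@(np.array([x,y,z])-o["eef_pos"])*100
    print("delta cm",np.round(d,2),"tool y deg",round(np.degrees(np.arctan2(R[1,1],R[0,1])),1),"tilt",np.round(R[:,2],3),"pos",np.round(o["eef_pos"],4),"F",np.round(o["contact_force"],1),"M",np.round(o["wrist_torque"],2),"w",round(o["width"],4),"q",np.round(o["joint_pos"],2),"t",o["time_s"])
E
python3 - <<'E'
from h import *
from scipy.optimize import minimize
T=read_camera("top");S=read_camera("side");a=np.load("a.npy");b=np.load("b.npy")
def mask(i,x0,y0,x1,y1):
    m=np.zeros(i.shape[:2]);s=i[y0:y1,x0:x1];m[y0:y1,x0:x1]=np.clip((s[...,2]-s[...,0]-15)/60,0,1);return m
ma=mask(a,385,182,408,208);mb=mask(b,372,238,394,262);print(ma.sum(),mb.sum())
def ren(c,x,y,th):
    f=np.arccos(-2/7);ang=np.linspace(-f,f,40);P=np.c_[7*np.cos(ang),7*np.sin(ang)]/1000
    Q=P@np.array([[np.cos(th),np.sin(th)],[-np.sin(th),np.cos(th)]])+[x,y]
    X=np.r_[np.c_[Q,np.full(40,.0575)],np.c_[Q,np.full(40,.077)]]
    p=cv2.convexHull(w2px(c,X).astype(np.float32))
    m=np.zeros((400*1,640),'uint8');k=8;u0,v0=np.floor(p.min((0,1))).astype(int)-2
    big=np.zeros((40*k,40*k),'uint8');cv2.fillPoly(big,[np.round((p[:,0]-[u0,v0]+.5)*k*16).astype(np.int32)],255,shift=4)
    o=np.zeros((400,640));o[v0:v0+40,u0:u0+40]=cv2.resize(big,(40,40),interpolation=cv2.INTER_AREA)/255.
    return cv2.GaussianBlur(o,(0,0),.7)
for nm,c,m in(("top",T,ma),("side",S,mb)):
    res=[]
    for th in np.radians(np.arange(-180,180,10)):
        r=minimize(lambda q:((ren(c,q[0]/1000,q[1]/1000,th)-m)**2).sum(),[541,-5],method="Nelder-Mead",options=dict(xatol=.1,fatol=.01,maxiter=60));res.append((r.fun,np.degrees(th),*r.x))
    res.sort();print(nm,np.round(res[:7],1).tolist())
go(.522,.098,.2)
E
```

```text
40.24444444444444 79.30833333333334
top [[0.8, 0.0, 540.8, -6.5], [0.9, 10.0, 540.7, -6.6], [1.0, -10.0, 541.0, -6.4], [1.4, 140.0, 544.0, -8.2], [1.4, -20.0, 541.1, -6.1], [1.5, 20.0, 540.8, -6.9], [1.5, 150.0, 544.2, -8.1]]
side [[3.7, 10.0, 537.2, -6.9], [3.8, 0.0, 537.2, -6.7], [3.9, 20.0, 537.5, -7.0], [4.5, 30.0, 537.6, -6.9], [4.9, -10.0, 537.1, -6.5], [4.9, 40.0, 537.8, -7.0], [5.0, -140.0, 540.4, -4.9]]
delta cm [-47.18 -38.1    2.25] tool y deg 73.3 tilt [-0.  0. -1.] pos [0.1797 0.5986 0.2226] F [-0.  -0.2  0. ] M [-0.02 -0.04 -0.03] w 0.0871 q [-1.3   0.33 -0.06  1.46  0.02  1.35 -0.09] t 0.9
```

Emit:
apply_moves([
  {"x": -3.6,"y": -2.9,"z": 0,"turn": 0,"jaw": 8.7},
  {"x": -3.6,"y": -2.9,"z": 0,"turn": 0,"jaw": 7},
  {"x": -3.6,"y": -2.9,"z": 0,"turn": 0,"jaw": 6},
  {"x": -3.6,"y": -2.9,"z": 0,"turn": 0,"jaw": 5},
  {"x": -3.6,"y": -2.9,"z": 0,"turn": 0,"jaw": 5},
  {"x": -3.6,"y": -2.9,"z": 0,"turn": 0,"jaw": 5},
  {"x": -3.6,"y": -2.9,"z": 0,"turn": 0,"jaw": 5},
  {"x": -3.6,"y": -2.9,"z": 0,"turn": 0,"jaw": 5},
  {"x": -3.6,"y": -2.9,"z": 0,"turn": 0,"jaw": 5},
  {"x": -3.6,"y": -2.9,"z": 0,"turn": 0,"jaw": 5},
  {"x": -3.6,"y": -2.9,"z": 0,"turn": 0,"jaw": 5},
  {"x": -3.6,"y": -2.9,"z": 0,"turn": 0,"jaw": 5},
])

```text
time_s: 2.1
eef_pos: [0.4942, 0.1394, 0.2229]
tool_rot: [0.456, 3.108, 0.001]
contact_force: [1.0, 0.1, -0.8]
width: 0.05
grasp_force: 0.0
```

Emit:
apply_moves([
  {"turn": 0.12,"jaw": 5,"x": 0,"y": 0,"z": 0},
  {"turn": 0.12,"jaw": 5,"x": 0,"y": 0,"z": 0},
  {"turn": 0.12,"jaw": 5,"x": 0,"y": 0,"z": 0},
  {"turn": 0.12,"jaw": 5,"x": 0,"y": 0,"z": 0},
  {"turn": 0,"jaw": 5,"x": 0,"y": 0,"z": 0},
  {"turn": 0,"jaw": 5,"x": 0,"y": 0,"z": 0},
  {"turn": 0,"jaw": 5,"x": 0,"y": 0,"z": 0},
])

```text
time_s: 2.8
eef_pos: [0.4934, 0.1411, 0.2226]
tool_rot: [1.178, 2.912, 0.0]
contact_force: [-0.7, 0.3, 0.1]
width: 0.0496
grasp_force: 0.0
```

Run:
```python
from h import *
go(.522,.098,.078)
S=read_camera("side")
for e in(((530,475),(583,510),.0575),((530,410),(583,437),.0765)):
    p=[px2w(S,(368+(u-420)/10-.45,235+(v-300)/10-.45),e[2]) for u,v in e[:2]];d=p[1]-p[0];print(np.round(p,4).tolist(),np.degrees(np.arctan2(d[1],d[0]))+90,np.linalg.norm(d))
```

```text
delta cm [-5.05 -1.11 14.46] tool y deg 45.9 tilt [ 0.  0. -1.] pos [0.4934 0.1411 0.2226] F [-0.7  0.3  0.1] M [-0.13  0.06 -0.04] w 0.0496 q [-0.73  0.08  0.38  1.77 -0.03  1.3   0.46] t 2.8
[[0.5347, -0.0013, 0.0575], [0.5365, -0.0146, 0.0575]] 7.358913932954039 0.013454252322259141
[[0.5322, -0.0021, 0.0765], [0.5353, -0.0137, 0.0765]] 14.850801054310878 0.012006970714392412
```

Emit:
apply_moves([
  {"x": -2.5,"y": -0.5,"z": 1},
  {"x": -2.6,"y": -0.6,"z": 2},
  {"z": 3.5},
  {"z": 3.5},
  {"z": 2.5},
  {"z": 1.5},
  {"z": 0.4},
  {"z": 0},
  {"z": 0},
])

```text
$.commands[0]: bad value
```

Run:
```python
from h import *
go(.522,.098,.078)
p=[]
for n,r in(("top",(320,180,50,50)),("side",(310,180,70,65))):
    i=read_camera(n)["color"];x,y,w,h=r;p.append(cv2.resize(i[y:y+h,x:x+w],(400,400),interpolation=cv2.INTER_CUBIC))
cv2.imwrite("pics/p3.png",np.hstack(p))
```

```text
delta cm [-5.05 -1.1  14.46] tool y deg 45.9 tilt [ 0.  0. -1.] pos [0.4934 0.1411 0.2226] F [-0.5 -0.7 -0.7] M [-0.1  -0.07  0.01] w 0.05 q [-0.73  0.08  0.38  1.77 -0.03  1.3   0.46] t 2.85
```

View pics/p3.png

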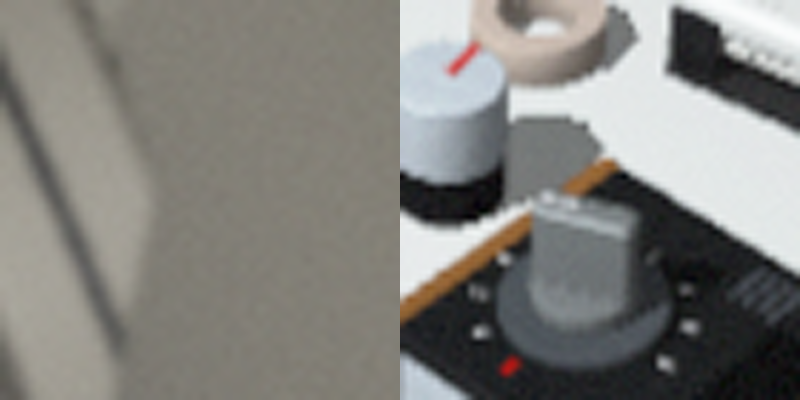

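The move was refused because each row needs every key. The picture shows the top view blocked by the arm. The side view is clear, with the bar pointer at its left end and the red zero tick front-left.

Emit:
apply_moves([
  {"x": -2.5,"y": -0.5,"z": 1,"turn": 0,"jaw": 5},
  {"x": -2.6,"y": -0.6,"z": 2,"turn": 0,"jaw": 5},
  {"x": 0,"y": 0,"z": 3.5,"turn": 0,"jaw": 5},
  {"x": 0,"y": 0,"z": 3.5,"turn": 0,"jaw": 5},
  {"x": 0,"y": 0,"z": 2.5,"turn": 0,"jaw": 5},
  {"x": 0,"y": 0,"z": 1.5,"turn": 0,"jaw": 5},
  {"x": 0,"y": 0,"z": 0.4,"turn": 0,"jaw": 5},
  {"x": 0,"y": 0,"z": 0,"turn": 0,"jaw": 5},
  {"x": 0,"y": 0,"z": 0,"turn": 0,"jaw": 1},
  {"x": 0,"y": 0,"z": 0,"turn": 0,"jaw": 1},
  {"x": 0,"y": 0,"z": 0,"turn": 0,"jaw": 1},
  {"x": 0,"y": 0,"z": 0,"turn": 0,"jaw": 1},
])

```text
time_s: 4.15
eef_pos: [0.5226, 0.0977, 0.079]
tool_rot: [1.182, 2.91, 0.001]
contact_force: [-0.2, -0.4, -0.7]
width: 0.0256
grasp_force: 0.0
```

Run:
```python
from h import *
go(.522,.098,.078);print(get_obs()["grasp_force"])
```

```text
delta cm [ 0.06 -0.02  0.1 ] tool y deg 45.8 tilt [ 0.001  0.    -1.   ] pos [0.5226 0.0977 0.079 ] F [-0.2 -0.4 -0.7] M [-0.07 -0.01 -0.02] w 0.0256 q [-0.64  0.27  0.42  1.89 -0.13  1.    0.64] t 4.15
0.0
```

Still closing, so I'll let it close and then turn.

Emit:
apply_moves([
  {"x": 0,"y": 0,"z": 0,"turn": 0,"jaw": 1},
  {"x": 0,"y": 0,"z": 0,"turn": 0,"jaw": 1},
  {"x": 0,"y": 0,"z": 0,"turn": 0,"jaw": 1},
  {"x": 0,"y": 0,"z": 0,"turn": 0,"jaw": 1},
])

```text
time_s: 4.55
eef_pos: [0.5217, 0.0953, 0.0785]
tool_rot: [-1.185, -2.909, 0.004]
contact_force: [-3.8, -8.1, 5.2]
width: 0.0137
grasp_force: 30.0
```

Emit:
apply_moves([
  {"x": 0,"y": 0,"z": 0,"turn": -0.1,"jaw": 1},
  {"x": 0,"y": 0,"z": 0,"turn": -0.1,"jaw": 1},
  {"x": 0,"y": 0,"z": 0,"turn": -0.1,"jaw": 1},
  {"x": 0,"y": 0,"z": 0,"turn": -0.1,"jaw": 1},
  {"x": 0,"y": 0,"z": 0,"turn": -0.1,"jaw": 1},
  {"x": 0,"y": 0,"z": 0,"turn": -0.1,"jaw": 1},
  {"x": 0,"y": 0,"z": 0,"turn": -0.1,"jaw": 1},
  {"x": 0,"y": 0,"z": 0,"turn": -0.1,"jaw": 1},
  {"x": 0,"y": 0,"z": 0,"turn": -0.1,"jaw": 1},
  {"x": 0,"y": 0,"z": 0,"turn": 0,"jaw": 1},
])

```text
time_s: 5.55
eef_pos: [0.5221, 0.0966, 0.0786]
tool_rot: [0.203, -3.134, 0.001]
contact_force: [-1.5, -3.7, 2.5]
width: 0.014
grasp_force: 30.0
```

Run:
```python
from h import *
go(.522,.098,.078);print(get_obs()["grasp_force"])
```

```text
delta cm [-0.    0.14  0.06] tool y deg 97.4 tilt [-0.001 -0.001 -1.   ] pos [0.5221 0.0966 0.0786] F [-1.5 -3.7  2.5] M [-0.86  0.4   0.02] w 0.014 q [-0.52  0.26  0.29  1.89 -0.09  1.01  1.5 ] t 5.55
30.000310242176056
```

Emit:
apply_moves([
  {"x": 0,"y": 0,"z": 0,"turn": -0.05,"jaw": 1},
  {"x": 0,"y": 0,"z": 0,"turn": -0.05,"jaw": 1},
  {"x": 0,"y": 0,"z": 0,"turn": -0.05,"jaw": 1},
  {"x": 0,"y": 0,"z": 0,"turn": -0.05,"jaw": 1},
  {"x": 0,"y": 0,"z": 0,"turn": -0.05,"jaw": 1},
  {"x": 0,"y": 0,"z": 0,"turn": 0,"jaw": 1},
])

```text
time_s: 6.15
eef_pos: [0.522, 0.0967, 0.0784]
tool_rot: [0.584, -3.086, 0.0]
contact_force: [-2.6, -4.4, 2.8]
width: 0.0161
grasp_force: 34.5
```

Run:
```python
from h import *
go(.522,.098,.078);print(get_obs()["grasp_force"])
```

```text
delta cm [-0.05  0.12  0.04] tool y deg 111.4 tilt [-0.001 -0.    -1.   ] pos [0.522  0.0967 0.0784] F [-2.6 -4.4  2.8] M [-0.86  0.61 -0.94] w 0.0161 q [-0.5   0.26  0.26  1.89 -0.08  1.01  1.74] t 6.15
34.507489297538996
```

The stop is reached: the moment rose to 0.94 N m at the predicted angle. Now I'll release and rise.

Emit:
apply_moves([
  {"x": 0,"y": 0,"z": 0,"turn": 0,"jaw": 6},
  {"x": 0,"y": 0,"z": 0,"turn": 0,"jaw": 6},
  {"x": 0,"y": 0,"z": 0,"turn": 0,"jaw": 6},
  {"x": 0,"y": 0,"z": 0,"turn": 0,"jaw": 6},
  {"x": 0,"y": 0,"z": -1,"turn": 0,"jaw": 6},
  {"x": 0,"y": 0,"z": -3,"turn": 0,"jaw": 6},
  {"x": 0,"y": 0,"z": -4,"turn": 0,"jaw": 6},
  {"x": 0,"y": 0,"z": -4,"turn": 0,"jaw": 6},
  {"x": 0,"y": 0,"z": 0,"turn": 0,"jaw": 6},
])

```text
time_s: 7.05
eef_pos: [0.5251, 0.0982, 0.2049]
tool_rot: [-0.588, 3.076, 0.002]
contact_force: [0.7, 0.3, -0.6]
width: 0.0597
grasp_force: 0.0
```

Run:
```python
from h import *
go(.474,.2905,.14)
i=read_camera("side")["color"];np.save("s1.npy",i)
cv2.imwrite("pics/p4.png",cv2.resize(i[170:300,250:430],None,fx=4.4,fy=4.4,interpolation=cv2.INTER_CUBIC))
```

```text
delta cm [-2.28 19.76  6.51] tool y deg 111.6 tilt [ 0.009  0.003 -1.   ] pos [0.5251 0.0982 0.2049] F [ 0.7  0.3 -0.6] M [0.03 0.03 0.06] w 0.0597 q [-0.51  0.13  0.27  1.75 -0.04  1.26  1.71] t 7.05
```

View pics/p4.png

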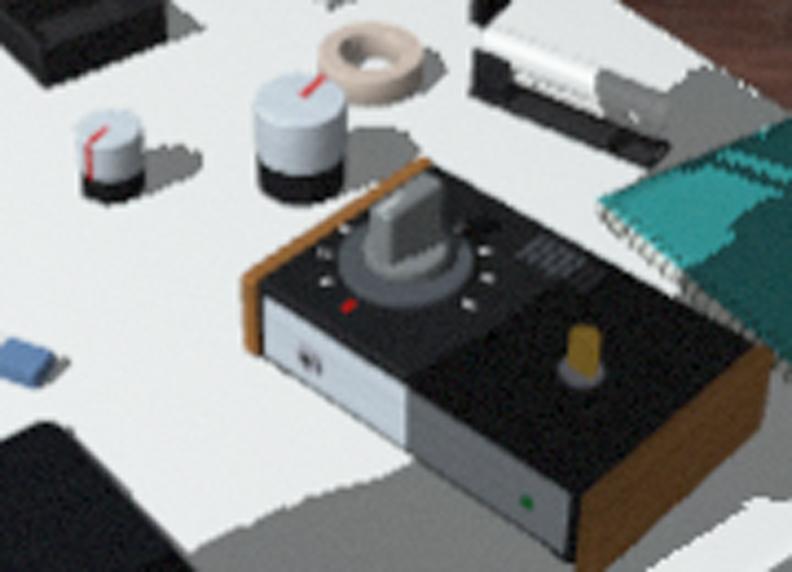

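The bar now points at the red zero mark, at about (349,305) in the crop. Next I'll go to the small knob.

Emit:
apply_moves([
  {"x": -0.3,"y": 3.8,"z": 0,"turn": 0,"jaw": 6},
  {"x": -0.5,"y": 4,"z": 0,"turn": 0,"jaw": 6},
  {"x": -0.5,"y": 4,"z": 1,"turn": 0,"jaw": 6},
  {"x": -0.5,"y": 4,"z": 2,"turn": 0,"jaw": 6},
  {"x": -0.5,"y": 4,"z": 3,"turn": 0,"jaw": 6},
  {"x": 0,"y": 0,"z": 0,"turn": 0,"jaw": 6},
  {"x": 0,"y": 0,"z": 0,"turn": 0,"jaw": 6},
])

```text
time_s: 7.8
eef_pos: [0.4694, 0.2902, 0.1373]
tool_rot: [0.593, -3.083, 0.002]
contact_force: [1.1, -0.4, -0.7]
width: 0.0596
grasp_force: 0.0
```

Run:
```python
from h import *
go(.474,.2905,.013)
```

```text
delta cm [-0.47 -0.13 12.43] tool y deg 111.8 tilt [-0.002 -0.002 -1.   ] pos [0.4694 0.2902 0.1373] F [ 1.1 -0.4 -0.7] M [-0.03  0.03  0.01] w 0.0596 q [-0.74  0.24  0.12  1.77 -0.03  1.14  1.34] t 7.8
```

Emit:
apply_moves([
  {"x": -0.5,"y": -0.1,"z": 2.5,"turn": 0,"jaw": 6},
  {"x": 0,"y": 0,"z": 3,"turn": 0,"jaw": 6},
  {"x": 0,"y": 0,"z": 3,"turn": 0,"jaw": 6},
  {"x": 0,"y": 0,"z": 2.5,"turn": 0,"jaw": 6},
  {"x": 0,"y": 0,"z": 1.4,"turn": 0,"jaw": 6},
  {"x": 0,"y": 0,"z": 0,"turn": 0,"jaw": 6},
  {"x": 0,"y": 0,"z": 0,"turn": 0,"jaw": 6},
])

```text
time_s: 8.5
eef_pos: [0.4765, 0.2907, 0.0158]
tool_rot: [-0.589, 3.085, 0.001]
contact_force: [0.6, 0.5, 0.2]
width: 0.0595
grasp_force: 0.0
```

Run:
```python
from h import *
go(.474,.2905,.013)
```

```text
delta cm [0.24 0.08 0.28] tool y deg 111.6 tilt [ 0.001  0.001 -1.   ] pos [0.4765 0.2907 0.0158] F [0.6 0.5 0.2] M [0.03 0.06 0.04] w 0.0595 q [-0.72  0.39  0.11  1.85 -0.05  0.9   1.36] t 8.5
```

Emit:
apply_moves([
  {"x": 0,"y": 0,"z": 0,"turn": 0,"jaw": 3},
  {"x": 0,"y": 0,"z": 0,"turn": 0,"jaw": 3},
  {"x": 0,"y": 0,"z": 0,"turn": 0,"jaw": 3},
  {"x": 0,"y": 0,"z": 0,"turn": 0,"jaw": 3},
  {"x": 0,"y": 0,"z": 0,"turn": 0,"jaw": 3},
  {"x": 0,"y": 0,"z": 0,"turn": 0,"jaw": 3},
])

```text
time_s: 9.1
eef_pos: [0.4758, 0.2911, 0.0151]
tool_rot: [-0.591, 3.085, 0.001]
contact_force: [-1.4, -0.3, 4.1]
width: 0.0352
grasp_force: 30.0
```

Run:
```python
from h import *
go(.539,-.007,.013)
```

```text
delta cm [  5.14 -30.04   0.2 ] tool y deg 111.7 tilt [ 0.     0.001 -1.   ] pos [0.4758 0.2911 0.0151] F [-1.4 -0.3  4.1] M [-0.02  0.35 -0.02] w 0.0352 q [-0.72  0.39  0.11  1.85 -0.05  0.89  1.36] t 9.1
```

Emit:
apply_moves([
  {"x": 0,"y": 0,"z": -3,"turn": 0,"jaw": 3},
  {"x": 0,"y": 0,"z": -4,"turn": 0,"jaw": 3},
  {"x": 0,"y": 0,"z": -4,"turn": 0,"jaw": 3},
  {"x": 0,"y": 0,"z": -3.5,"turn": 0,"jaw": 3},
  {"x": 0.6,"y": -3.5,"z": 0,"turn": 0,"jaw": 3},
  {"x": 0.7,"y": -4,"z": 0,"turn": 0,"jaw": 3},
  {"x": 0.7,"y": -4,"z": 0,"turn": 0,"jaw": 3},
  {"x": 0.7,"y": -4,"z": 0,"turn": 0,"jaw": 3},
  {"x": 0.7,"y": -4,"z": 0,"turn": 0,"jaw": 3},
  {"x": 0.7,"y": -4,"z": 0,"turn": 0,"jaw": 3},
  {"x": 0.7,"y": -4,"z": 0,"turn": 0,"jaw": 3},
  {"x": 0.3,"y": -2.5,"z": 0,"turn": 0,"jaw": 3},
])

```text
time_s: 10.3
eef_pos: [0.5389, -0.0105, 0.1596]
tool_rot: [0.586, -3.086, 0.001]
contact_force: [-0.2, -0.8, -0.8]
width: 0.0357
grasp_force: 30.0
```

Emit:
apply_moves([
  {"x": 0,"y": 0,"z": 0,"turn": 0.09,"jaw": 3},
  {"x": 0,"y": 0,"z": 0,"turn": 0.085,"jaw": 3},
  {"x": 0,"y": 0,"z": 0,"turn": 0,"jaw": 3},
  {"x": 0,"y": 0,"z": 0,"turn": 0,"jaw": 3},
  {"x": 0,"y": 0,"z": 0,"turn": 0,"jaw": 3},
  {"x": 0,"y": 0,"z": 0,"turn": 0,"jaw": 3},
])

```text
time_s: 10.9
eef_pos: [0.539, -0.0067, 0.1597]
tool_rot: [0.321, -3.125, -0.0]
contact_force: [-0.0, -0.4, 0.3]
width: 0.0355
grasp_force: 30.0
```

Run:
```python
from h import *
go(.5388,-.0065,.11)
i=np.mean([read_camera("side")["color"].astype(float) for _ in range(3)],0).astype('uint8');np.save("s2.npy",i)
cv2.imwrite("pics/p5.png",cv2.resize(i[180:270,345:430],None,fx=6.6,fy=6.6,interpolation=cv2.INTER_CUBIC))
```

```text
delta cm [0.01 0.02 4.97] tool y deg 101.7 tilt [-0.  0. -1.] pos [ 0.539  -0.0067  0.1597] F [-0.  -0.4  0.3] M [ 0.07 -0.04  0.06] w 0.0355 q [-0.39  0.19  0.36  1.79 -0.07  1.18  1.76] t 10.9
```

View pics/p5.png

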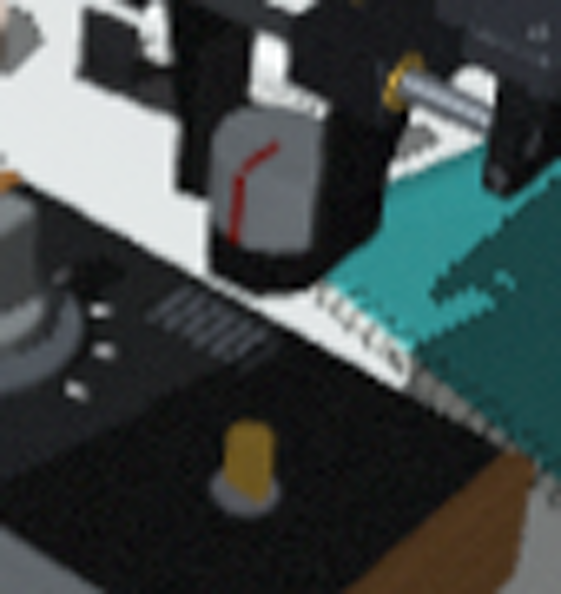

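The view shows the knob upright in the fingers above the shaft. Its red line has its rim corner at (240,180), bottom at (233,240) and inner end at (276,145). The aluminium spans x from 211 to 325, and the brass top is at about (250,430).

Run:
```python
from h import *
S=read_camera("side")
P=lambda u,v:(345+u/6.6-.42,180+v/6.6-.42)
zb=.1597-.0151
rim=px2w(S,P(240,180),zb+.04);inn=px2w(S,P(276,145),zb+.04);low=px2w(S,P(233,240),zb+.016)
for a in(rim,low):print("rim",np.round(a*1000,1))
d=(inn-rim);print("len",np.linalg.norm(d),"deg",np.degrees(np.arctan2(d[1],d[0])))
# silhouette columns vs centre guess
th=np.linspace(0,2*np.pi,90)
for c in((.539,-.0067),(.537,-.0067)):
    X=np.c_[c[0]+.018*np.cos(th),c[1]+.018*np.sin(th),np.full(90,zb+.03)];q=w2px(S,X)
    X2=X.copy();X2[:,2]=zb+.04;q2=w2px(S,X2);X3=np.c_[c[0]+.017*np.cos(th),c[1]+.017*np.sin(th),np.full(90,zb)];q3=w2px(S,X3)
    f=lambda p:(p-[345,180]+.42)*6.6
    print(c,"L,R",f(q)[:,0].min(),f(q)[:,0].max(),"top v",f(q2)[:,1].min(),"bot v",f(q3)[:,1].max())
    r=[c[0]-.018*np.cos(np.radians(7.4)),c[1]-.018*np.sin(np.radians(7.4)),zb+.04];print("rim pred",f(w2px(S,r)))
# shaft silhouette for same cam, model at two guesses
for c in((.5392,-.007),(.5376,-.0077)):
    X=np.c_[c[0]+.007*np.cos(th),c[1]+.007*np.sin(th),np.full(90,.077)];q=(w2px(S,X)-[345,180]+.42)*6.6
    Y=X.copy();Y[:,2]=.0575;q4=(w2px(S,Y)-[345,180]+.42)*6.6
    fl=[[c[0]-.002*np.cos(.13)-s*.0067*-np.sin(.13),c[1]-.002*np.sin(.13)-s*.0067*np.cos(.13),.0575] for s in(1,-1)]
    print("shaft",c,q.min(0),q.max(0),"base flat",(w2px(S,fl)-[345,180]+.42)*6.6)
```

```text
rim [516.5 -14.8 184.6]
rim [519.6 -11.  160.6]
len 0.018845833849362042 deg 17.83622106233746
(0.539, -0.0067) L,R 212.75454093017095 347.32661176660116 top v 95.2399500509902 bot v 290.866222809505
rim pred [[238.67570246 162.8868329 ]]
(0.537, -0.0067) L,R 207.15858932278212 341.8707322803067 top v 97.79308625096692 bot v 293.6656541157073
rim pred [[232.98518893 165.60356116]]
shaft (0.5392, -0.007) [229.40181307 417.35640162] [278.06785225 450.19182869] base flat [[261.67364504 497.70627267]
 [226.81374959 474.79829626]]
shaft (0.5376, -0.0077) [226.85722794 420.85897225] [275.5897746  453.78723634] base flat [[259.19227821 501.31537435]
 [224.30607129 478.34320497]]
```

Knob and shaft agree to about 1 mm in the same camera, and the angles agree at about 7°. I'll descend to just above the tip and then go gently.

Emit:
apply_moves([
  {"x": 0,"y": 0,"z": 2.5,"turn": 0,"jaw": 3},
  {"x": 0,"y": 0,"z": 2,"turn": 0,"jaw": 3},
  {"x": 0,"y": 0,"z": 1.3,"turn": 0,"jaw": 3},
  {"x": 0,"y": 0,"z": 0.4,"turn": 0,"jaw": 3},
  {"x": 0,"y": 0,"z": 0,"turn": 0,"jaw": 3},
  {"x": 0,"y": 0,"z": 0,"turn": 0,"jaw": 3},
])

```text
time_s: 11.7
eef_pos: [0.5396, -0.0069, 0.0985]
tool_rot: [-0.318, 3.124, 0.0]
contact_force: [0.0, -0.1, 0.3]
width: 0.0352
grasp_force: 30.0
```

Emit:
apply_moves([
  {"x": 0,"y": 0,"z": 0.2,"turn": 0,"jaw": 3},
  {"x": 0,"y": 0,"z": 0.2,"turn": 0,"jaw": 3},
  {"x": 0,"y": 0,"z": 0.2,"turn": 0,"jaw": 3},
  {"x": 0,"y": 0,"z": 0,"turn": 0,"jaw": 3},
])

```text
time_s: 12.1
eef_pos: [0.5391, -0.0067, 0.0916]
tool_rot: [-0.319, 3.125, 0.0]
contact_force: [0.7, 0.2, 0.4]
width: 0.0353
grasp_force: 30.0
```

Run:
```python
from h import *
go(.5388,-.0065,.0761)
```

```text
delta cm [0.02 0.03 1.55] tool y deg 101.6 tilt [ 0.  0. -1.] pos [ 0.5391 -0.0067  0.0916] F [0.7 0.2 0.4] M [ 0.07 -0.07 -0.04] w 0.0353 q [-0.38  0.26  0.35  1.86 -0.1   1.04  1.79] t 12.1
```

Emit:
apply_moves([
  {"x": 0,"y": 0,"z": 0.15,"turn": 0,"jaw": 3},
  {"x": 0,"y": 0,"z": 0.15,"turn": 0,"jaw": 3},
  {"x": 0,"y": 0,"z": 0,"turn": 0,"jaw": 3},
])

```text
time_s: 12.4
eef_pos: [0.5393, -0.0065, 0.0886]
tool_rot: [-0.319, 3.125, 0.0]
contact_force: [1.5, 1.7, -0.9]
width: 0.0355
grasp_force: 30.0
```

Run:
```python
from h import *
go(.5388,-.0065,.0761)
```

```text
delta cm [0.05 0.01 1.25] tool y deg 101.7 tilt [ 0.001  0.    -1.   ] pos [ 0.5393 -0.0065  0.0886] F [ 1.5  1.7 -0.9] M [ 0.41 -0.51 -0.  ] w 0.0355 q [-0.37  0.27  0.35  1.86 -0.11  1.03  1.79] t 12.4
```

It is already 3.5 mm past the tip with no axial force, so it is engaging. I'll nudge it the way the side force points and continue.

Emit:
apply_moves([
  {"x": -0.03,"y": 0.02,"z": 0.2,"turn": 0,"jaw": 3},
  {"x": 0,"y": 0,"z": 0.2,"turn": 0,"jaw": 3},
  {"x": 0,"y": 0,"z": 0.2,"turn": 0,"jaw": 3},
  {"x": 0,"y": 0,"z": 0,"turn": 0,"jaw": 3},
])

```text
time_s: 12.8
eef_pos: [0.5393, -0.0064, 0.0824]
tool_rot: [-0.319, 3.125, 0.0]
contact_force: [2.5, 2.8, -0.7]
width: 0.035
grasp_force: 30.0
```

Run:
```python
from h import *
go(.5388,-.0065,.0761)
```

```text
delta cm [0.05 0.   0.63] tool y deg 101.6 tilt [ 0.  0. -1.] pos [ 0.5393 -0.0064  0.0824] F [ 2.5  2.8 -0.7] M [ 0.47 -0.67 -0.01] w 0.035 q [-0.37  0.28  0.35  1.87 -0.11  1.02  1.79] t 12.8
```

Emit:
apply_moves([
  {"x": -0.04,"y": 0.03,"z": 0.2,"turn": 0,"jaw": 3},
  {"x": 0,"y": 0,"z": 0.2,"turn": 0,"jaw": 3},
  {"x": 0,"y": 0,"z": 0.2,"turn": 0,"jaw": 3},
  {"x": 0,"y": 0,"z": 0.2,"turn": 0,"jaw": 3},
  {"x": 0,"y": 0,"z": 0,"turn": 0,"jaw": 3},
])

```text
time_s: 13.3
eef_pos: [0.5395, -0.0063, 0.0746]
tool_rot: [0.318, -3.125, -0.0]
contact_force: [-0.0, 1.0, 3.8]
width: 0.0356
grasp_force: 30.0
```

Run:
```python
from h import *
go(.5388,-.0065,.0721)
```

```text
delta cm [ 0.08 -0.01  0.25] tool y deg 101.6 tilt [-0.  0. -1.] pos [ 0.5395 -0.0063  0.0746] F [-0.   1.   3.8] M [ 0.29  0.07 -0.03] w 0.0356 q [-0.37  0.29  0.34  1.87 -0.11  1.    1.79] t 13.3
```

The spring is engaged at 3.8 N. I'll press on to the stop.

Emit:
apply_moves([
  {"x": 0,"y": 0,"z": 0.1,"turn": 0,"jaw": 3},
  {"x": 0,"y": 0,"z": 0.1,"turn": 0,"jaw": 3},
  {"x": 0,"y": 0,"z": 0.1,"turn": 0,"jaw": 3},
  {"x": 0,"y": 0,"z": 0.05,"turn": 0,"jaw": 3},
  {"x": 0,"y": 0,"z": 0,"turn": 0,"jaw": 3},
  {"x": 0,"y": 0,"z": 0,"turn": 0,"jaw": 3},
  {"x": 0,"y": 0,"z": 0,"turn": 0,"jaw": 3},
])

```text
time_s: 14.0
eef_pos: [0.5397, -0.0062, 0.0719]
tool_rot: [-0.318, 3.125, 0.001]
contact_force: [-4.8, -0.2, 12.6]
width: 0.0351
grasp_force: 30.0
```

Run:
```python
from h import *
go(.5388,-.0065,.0721)
```

```text
delta cm [ 0.09 -0.01 -0.02] tool y deg 101.6 tilt [ 0.  0. -1.] pos [ 0.5397 -0.0062  0.0719] F [-4.8 -0.2 12.6] M [0.12 0.93 0.  ] w 0.0351 q [-0.37  0.29  0.34  1.87 -0.12  1.    1.8 ] t 14.0
```

12.6 N at the expected depth means the stop is reached. One look before handing in.

Run:
```python
from h import *
i=read_camera("side")["color"]
cv2.imwrite("pics/p6.png",cv2.resize(i[180:290,310:430],None,fx=5,fy=5,interpolation=cv2.INTER_CUBIC))
go(.5388,-.0065,.0721)
```

```text
delta cm [ 0.09 -0.01 -0.02] tool y deg 101.6 tilt [ 0.  0. -1.] pos [ 0.5397 -0.0063  0.0719] F [-4.2  1.5 12.9] M [0.2  0.97 0.07] w 0.0353 q [-0.37  0.29  0.34  1.87 -0.12  1.    1.8 ] t 14.05
```

View pics/p6.png

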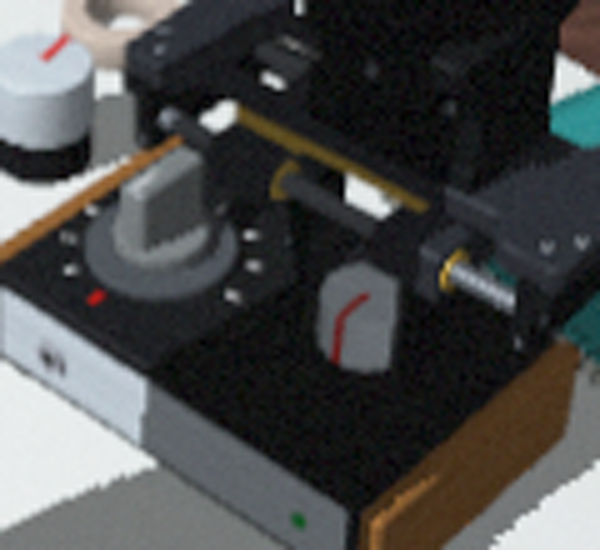

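The knob is seated at the panel, at about (358,320), still gripped. The volume bar is at its red mark (95,298). Handing in.

```bash
python3 -c "
from bench import sign_off
print(sign_off())"
```

```text
the job is handed in; nothing more can be done
None
```

The job is handed in, but no verdict came back: the volume knob is at its anticlockwise stop, and the small aluminium knob is home on the shaft, still gripped and pressed down with about 13 N.

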